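# Roll the tube onto the marking strip

## Task

With your fingertips, push the loose aluminium tube so that it rolls (not slides) along the plywood marking-out board, without lifting or flicking it, until it comes to rest lying along the dark veneer strip with its whole length between the strip's two long edges, ready to be marked. Then take your hand away, and leave the block, tape roll and knob beside the board where they are.

Things in the scene. Friction and masses are not known exactly. Their poses are not given: they have to be found in the camera images.
- board: Fixed plywood board lying on the saw table, 260 (x) x 500 (y) x 12 mm; origin at the centre of its underside, z up, long side along its y. Its flat top is 12 mm above the table. Across both short ends runs a cleat 18 mm wide (its y from 230 to 248 mm either way from the centre), whose top is 6 mm above the board.
- strip_mid (a point): Centre of the dark veneer strip, which is let flush into the board's top (nothing to feel): 225 mm along its x, 80 mm across along its y. The strip lies across the board, parallel to its short ends, towards one end or the other.
- tube: Smooth aluminium tube, black end plugs, 36 mm diameter, 200 mm long, 200 g; origin at its middle on its axis, 18 mm above the board. y: along it; z starts up (pencil line). Starts at the other end from the strip, parallel within 0.1 rad. Slippery: pushed from behind with the tips 0-4 mm above its axis it rolls ahead of them; much higher they ride up on it. Let go, it soon stops.
- tube_end_a (a point): Centre of one end face of the tube, 100 mm from its middle along the axis (its -y).
- tube_end_b (a point): Centre of the other end face, 100 mm from its middle along the axis (its +y).
- offcut: Bystander: loose wooden block 55 x 140 x 40 mm on the table beyond the board's left (+y) end; origin at the centre of its underside.
- masking_tape: Bystander: roll of masking tape lying flat, 104 mm across, 25 mm high, on the table beyond the board's right (-y) end; origin at the centre of its underside.
- star_knob: Bystander: black star-shaped clamping knob with a screw, 45 mm across, 53 mm high, on the table beyond the board's left (+y) end, on the robot's side of the block; origin at the centre of its underside.
Not all that is in view belongs to the job. Leave any blue look-alike of the tube alone.

How it is judged:
By the outcome, as a careful person would: the job done as asked, in the order asked, and still so for the second after the job is handed in, with the robot touching nothing.
It also fails if it takes over 38 s, if anything falls off the work surface, if the arm or the gripper's body presses on something with over 40 N, if the wrist force passes 120 N, or if a joint passes its speed limit or range.

## Robot

A 6-joint arm with a two-finger parallel gripper is mounted at the origin on a cart in front of the work surface, level with it; the furniture and walls round the work are solid. World frame = base frame: x ahead of the robot, y to its left, z up, the work surface at z = 0. Lengths are in mm, angles in rad, forces in N, time in s.
With the tool pointing down it reaches from about 300 to 775 mm from the base axis. Payload 14.6 kg.
Tool frame: the origin (TCP) lies midway between the tips of the shut fingers; the grasp point (between the pads) lies 19 mm behind it; z points along the fingers, y is the line along which they close (so a half turn about z gives the same grasp; the last joint's range is limited). The gripper opens to 94 mm and grips with 3 to 60 N. Pads are 16 mm wide; open, the fingers measure 119 mm over their backs; the gripper's body (75 mm by 177 mm) begins 78 mm behind the grasp point.
Start: joints at [1.145, 0.3, 1.521, -0, 1.321, -0.067], TCP at [193.13, 514.966, 205.446] pointing down, gripper open.
Joint ranges: [-3.03, 3.03], [-0.79, 2.21], [0.23, 2.52], [-1.04, 4.18], [0, 3.07], [-2.55, 2.55]. Speed limits (rad/s): [2.22, 2.22, 2.57, 3.14, 3.14, 3.14].

## Interface

Orientations are given as [roll, pitch, yaw] about the fixed x, y, z axes, in that order (R = Rz(yaw) Ry(pitch) Rx(roll)).
In Python, from cell import manip, camera gives the robot as it stands.
- The arm moves only by the tool move_arm, never from a script. Its arguments are lists of equal length, an entry for each row: "dp": the shift along the world's x, y, z in mm, a list of three; "rotation": the turn, a rotation vector about the world's x, y, z in rad, a list of three; "hand": the opening, from 0 (shut) to 1 (fully open). A call has 1 to 10 rows; each row shifts and turns the commanded pose from where the row before left it; what a row does not reach is not made up. A row lasts 1/8 s, in which the tool goes at most 62.5 mm and 10.7 degrees, less where a joint would pass 70% of its speed; a pose out of reach is approached as far as the arm can. A call with a gripper value outside its range is refused whole. The fingers move at their own pace and stop on an object; "newtons" is the grip in N (left out, the last holds). Time passes only in rows, so rows that do not move let the fingers close. It gives the time, the measured TCP pose, the force, the opening and the grip force at its end, in the units of the state.
- manip.read_state(): the state, without advancing time (a new reading comes with each control period).
- camera(name): name is "side" or "top" or "wrist"; returns a dict with "image" (400x640x3 uint8, red, green, blue), "fx", "fy", "cx", "cy" (pixels), "R" (3x3) and "t" (3): a world point X has camera coordinates R X + t; the wrist camera has in their place "mount" (4x4, takes a point from camera to tool coordinates, whose origin is the TCP and whose axes are the flange's). Camera axes: x right, y down, z forward; pixel columns grow to the right and rows downward; lengths in mm; the calibration is good to about 2 mm. A picture is of the moment at which its call begins: read the wrist's pose just before it. There is no depth.
- manip.sign_off(): hands the job in; it is judged then, once.
The state is a dict: "clock": time; "joints": joint angles; "qd": joint speeds; "effort": joint torques, N m; "eef_pos": TCP position; "eef_rot": TCP orientation; "wrist_force": force on the tool from outside, world axes, zero at the start; "moment": the same for the moment, N m; "finger_gap": finger opening in mm; "finger_force": force on a finger pad.
Only numpy, scipy, OpenCV 4.12 (cv2) and the standard library are available. Lean on these libraries where they do the work, as an engineer would, in place of code of your own. Each camera call takes 0.05 s, during which the arm holds its last target. There are 200 camera calls.

## Working session

There is one attempt and no reset: what is moved stays moved. The work goes in short steps, Python scripts to look and compute and a tool call to move; the robot and the scene stay as the last step left them, time stands still between calls to the robot, and variables do not carry over. Pictures are saved under pics/ and viewed, at most 10 in all, crops included, and the job is handed in when it is done.

Besides the shell and the picture viewer there is one more tool, called after ">>>" as a command line: name --argument value ..., lists and objects as JSON in quotes. move_arm: Moves the arm, as the interface text tells. Its arguments: {"type":"object","properties":{"dp":{"type":"array","items":{"type":"array","items":{"type":"number"}}},"rotation":{"type":"array","items":{"type":"array","items":{"type":"number"}}},"hand":{"type":"array","items":{"type":"number"}},"newtons":{"type":"number"}},"required":["dp","rotation","hand"]}

```bash
mkdir -p pics
cat > h.py <<'E'
import numpy as np,cv2
from cell import manip,camera
def snap(n,f):
    c=camera(n); cv2.imwrite('pics/'+f,cv2.cvtColor(c['image'],cv2.COLOR_RGB2BGR)); return c
def back(c,u,v,z):
    R=np.array(c['R']);t=np.array(c['t']); d=R.T@np.array([(u-c['cx'])/c['fx'],(v-c['cy'])/c['fy'],1]); o=-R.T@t
    return o+d*(z-o[2])/d[2]
def proj(c,X):
    p=np.array(c['R'])@np.array(X)+np.array(c['t']); return [c['cx']+c['fx']*p[0]/p[2],c['cy']+c['fy']*p[1]/p[2]]
E
python3 - <<'E'
from h import *
c=snap('top','top1.png');s=snap('side','side1.png')
for k in (c,s): print(-np.array(k['R']).T@k['t'],k['fx'],np.round(k['R'],2).tolist())
st=manip.read_state();print(st['eef_pos'],st['eef_rot'],st['clock'])
E
```

```text
[ 475.93622979   32.57422553 1268.21660044] 386.42816153842074 [[0.02, -1.0, -0.01], [-1.0, -0.02, -0.08], [0.08, 0.01, -1.0]]
[ 393.93252228 1051.07231227  749.00593848] 412.42745307490486 [[-0.98, -0.21, 0.02], [-0.14, 0.55, -0.82], [0.16, -0.81, -0.57]]
[193.03411973 514.76138747 204.95968812] [-3.14058819e+00 -5.85032464e-05  2.78280155e+00] 0.1
```

View pics/top1.png

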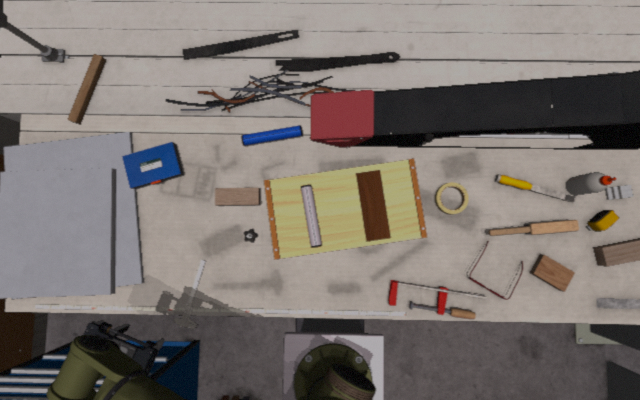

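View pics/side1.png

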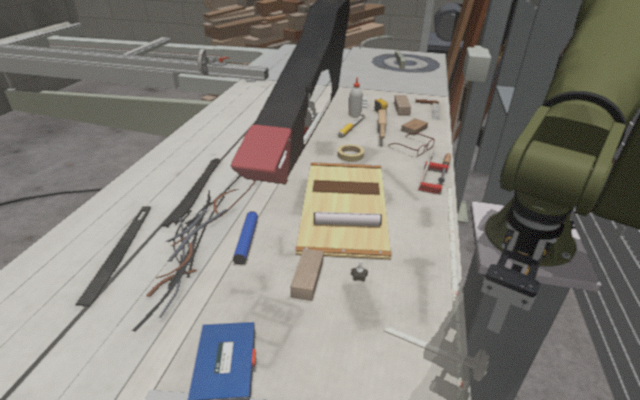

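The top view shows the board at about (265,180), (413,159), (426,237), (276,259), the tube from (307,186) to (315,247), and the strip at (370,206). A red guard overhangs behind the board. I'll zoom in next.

Run:
```python
from h import *
im=cv2.imread('pics/top1.png')[145:270,250:440]
cv2.imwrite('pics/crop1.png',cv2.resize(im,None,fx=4,fy=4,interpolation=cv2.INTER_CUBIC))
```

```text
(no output)
```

View pics/crop1.png

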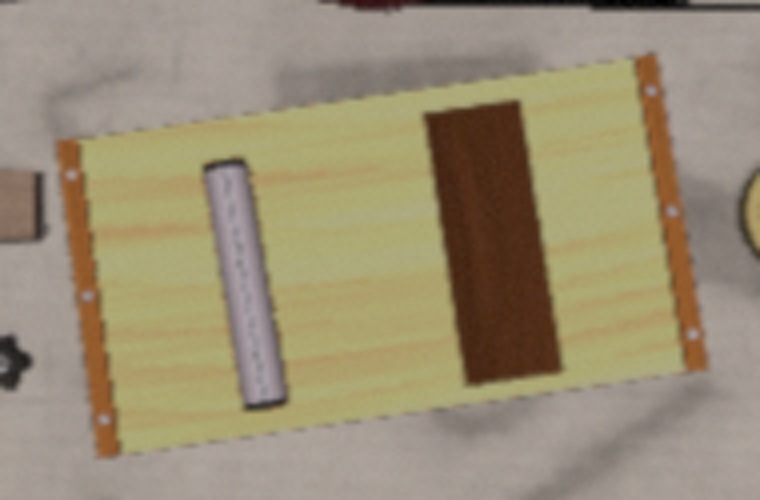

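```bash
cat >> h.py <<'E'
def cr(c,p,z): return back(c,(p[0]+.5)/4-.5+250,(p[1]+.5)/4-.5+145,z)
E
python3 - <<'E'
from h import *
c=camera('top'); np.set_printoptions(precision=1,suppress=True)
B=[cr(c,p,18)[:2] for p in [(57,142),(655,55),(708,369),(98,457)]]
S=[cr(c,p,12)[:2] for p in [(425,114),(519,101),(562,371),(467,384)]]
T=[cr(c,p,30)[:2] for p in [(225,163),(265,405)]]
for n,Q in zip('BST',(B,S,T)):
    Q=np.array(Q);print(n,Q.tolist(),Q.mean(0),np.linalg.norm(np.diff(Q,axis=0),axis=1))
ang=lambda a,b:np.arctan2((a-b)[1],(a-b)[0])
print('board x dir',ang(B[0],B[3]),ang(B[1],B[2]),'strip',ang(S[0],S[3]),ang(S[1],S[2]),'long',ang(B[0],B[1])-np.pi/2,ang(B[3],B[2])-np.pi/2,'tube',ang(*T))
S=np.array(S);m=S.mean(0);th=ang(S[0],S[3])/2+ang(S[1],S[2])/2
l=np.array([-np.sin(th),np.cos(th)]);print('tube ends rel strip along roll dir',[(t-m)@l for t in T],'lat',[(t-m)@[l[1],-l[0]] for t in T])
# red guard clearance guess
for z in (0,50,100,200,300):print(z,back(c,311,140,z),back(c,374,138,z))
s=camera('side'); 
for z in (0,50,100,200,300):print('side',z,back(s,238,166,z),back(s,283,181,z))
E
```

```text
B [[638.2443693044086, 233.8976662912112], [717.1186821546136, -253.1627479380376], [462.636603828561, -294.60185574306183], [384.1746728659427, 193.5953261447522]] [550.5 -30.1] [493.4 257.8 494.5]
S [[666.6509044919922, -66.48873382629726], [678.5322399665704, -143.31161290699072], [458.9964082125282, -178.74711548922906], [447.2714962807475, -102.26990720693462]] [ 562.9 -122.7] [ 77.7 222.4  77.4]
T [[621.6563383569224, 95.71863696994498], [428.3525178838758, 60.0605098576923]] [525.   77.9] [196.6]
board x dir 0.15731634901963015 0.16142025385708866 strip 0.16167815292686352 0.16003075829771046 long 0.1605457618519639 0.1593549746978551 tube 0.18241611155679185
tube ends rel strip along roll dir [np.float64(206.18683327513645), np.float64(201.9488909366467)] lat [np.float64(93.0175912128718), np.float64(-103.50189607366944)]
0 [777.8  83.1   0. ] [ 787.5 -126.7    0. ]
50 [765.9  81.1  50. ] [ 775.2 -120.4   50. ]
100 [754.   79.1 100. ] [ 762.9 -114.2  100. ]
200 [730.2  75.2 200. ] [ 738.3 -101.6  200. ]
300 [706.4  71.2 300. ] [713.8 -89.  300. ]
side 0 [ 977.5 -187.2    0. ] [ 786.  -126.3    0. ]
side 50 [ 938.6 -104.6   50. ] [759.8 -47.7  50. ]
side 100 [899.6 -21.9 100. ] [733.7  30.9 100. ]
side 200 [821.7 143.4 200. ] [681.3 188.1 200. ]
side 300 [743.8 308.7 300. ] [629.  345.2 300. ]
```

>>> move_arm --dp '[[32, -38, -6], [32, -38, -6], [32, -38, -6], [32, -38, -6], [32, -38, -6], [32, -38, -6], [32, -38, -6], [32, -38, -6], [32, -38, -6], [34, -36, -6]]' --rotation '[[0, 0, -0.105], [0, 0, -0.105], [0, 0, -0.105], [0, 0, -0.105], [0, 0, -0.105], [0, 0, -0.105], [0, 0, -0.105], [0, 0, -0.105], [0, 0, -0.105], [0, 0, -0.105]]' --hand '[1, 1, 1, 1, 1, 1, 1, 1, 1, 1]'

```text
clock: 1.45
eef_pos: [516.0, 135.5, 145.3]
eef_rot: [-3.142, -0.0, 1.729]
wrist_force: [-0.3, 0.4, 0.6]
finger_gap: 94.0
finger_force: 0.0
```

>>> move_arm --dp '[[0, 0, -30], [0, 0, -40], [0, 0, -30], [0, 0, -13], [0, 0, 0]]' --rotation '[[0, 0, 0], [0, 0, 0], [0, 0, 0], [0, 0, 0], [0, 0, 0]]' --hand '[1, 1, 1, 1, 1]'

```text
clock: 2.08
eef_pos: [515.0, 137.0, 32.3]
eef_rot: [-3.141, 0.0, 1.733]
wrist_force: [0.6, -0.0, 1.4]
finger_gap: 93.8
finger_force: 0.0
```

Run:
```python
from h import *
snap('wrist','w1.png');s=manip.read_state();print(s['eef_pos'],s['eef_rot'],s['wrist_force'])
```

```text
[515.52120961 137.0637979   33.14003734] [ 3.14091297e+00 -5.81199143e-06  1.73285245e+00] [0.09910081 0.25832986 0.19308864]
```

View pics/w1.png

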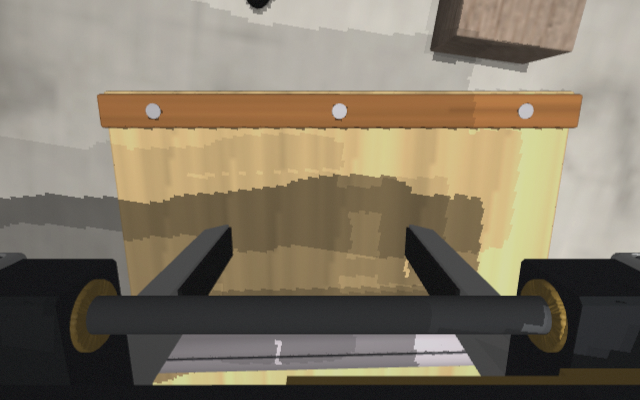

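The wrist view shows both fingers squarely behind the tube, which lies along rows 335-375, and the block and knob well clear. I'll start the contact slowly.

>>> move_arm --dp '[[0.8, -5, -0.5], [0.8, -5, 0], [0.8, -5, 0], [0.8, -5, 0], [0.5, -3, 0], [0.3, -2, 0], [0.3, -2, 0], [0.3, -2, 0], [0.3, -2, 0], [0.3, -2, 0]]' --rotation '[[0, 0, 0], [0, 0, 0], [0, 0, 0], [0, 0, 0], [0, 0, 0], [0, 0, 0], [0, 0, 0], [0, 0, 0], [0, 0, 0], [0, 0, 0]]' --hand '[1, 1, 1, 1, 1, 1, 1, 1, 1, 1]'

```text
clock: 3.38
eef_pos: [520.3, 103.9, 31.9]
eef_rot: [-3.142, -0.0, 1.733]
wrist_force: [-0.6, 1.1, -0.2]
finger_gap: 94.1
finger_force: 0.1
```

>>> move_arm --dp '[[0.3, -2, 0], [0.3, -2, 0], [0.5, -3, 0], [0.5, -3, 0], [0.6, -4, 0], [0.6, -4, 0], [0.6, -4, 0], [0.6, -4, 0], [0.6, -4, 0], [0.6, -4, 0]]' --rotation '[[0, 0, 0], [0, 0, 0], [0, 0, 0], [0, 0, 0], [0, 0, 0], [0, 0, 0], [0, 0, 0], [0, 0, 0], [0, 0, 0], [0, 0, 0]]' --hand '[1, 1, 1, 1, 1, 1, 1, 1, 1, 1]'

```text
clock: 4.62
eef_pos: [525.6, 69.7, 31.9]
eef_rot: [-3.142, -0.0, 1.733]
wrist_force: [-0.4, 0.4, -0.1]
finger_gap: 93.8
finger_force: 0.1
```

Run:
```python
from h import *
c=snap('top','t2.png');s=manip.read_state();print(s['eef_pos'],s['wrist_force'])
snap('side','s2.png')
a=cv2.imread('pics/t2.png')[145:270,250:440]; b=cv2.imread('pics/s2.png')[140:265,280:470]
cv2.imwrite('pics/c2.png',cv2.resize(np.hstack([a,b]),(798,262),interpolation=cv2.INTER_CUBIC))
```

```text
[525.6184371   69.34486487  31.93036557] [ 0.11390308 -0.47932401 -0.20811306]
```

View pics/c2.png

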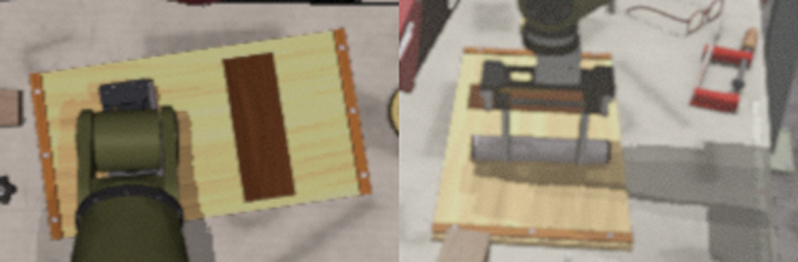

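Run:
```python
from h import *
s=camera('side')
for p in [(347.6,211.4),(347,219)]: print(back(s,*p,30))
b=cv2.imread('pics/s2.png')[165:240,300:400]
cv2.imwrite('pics/c3.png',cv2.resize(b,None,fx=6,fy=6,interpolation=cv2.INTER_CUBIC))
```

```text
[529.8443638   41.78603499  30.        ]
[524.98555103  80.34702482  30.        ]
```

View pics/c3.png

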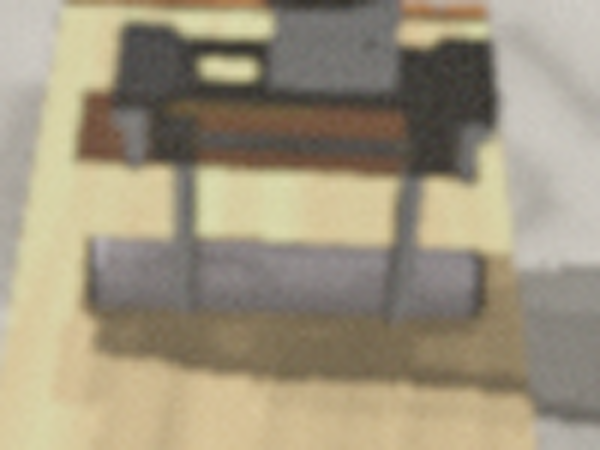

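The side view shows both fingertips against the near side of the tube. It lies about 28 mm ahead of the TCP and is rolling on. I'll continue the push.

>>> move_arm --dp '[[0.3, -2, 0], [0.5, -3, 0], [0.7, -4, 0], [0.7, -4, 0], [0.7, -4, 0], [0.7, -4, 0], [0.7, -4, 0], [0.7, -4, 0], [0.7, -4, 0], [0.7, -4, 0]]' --rotation '[[0, 0, 0], [0, 0, 0], [0, 0, 0], [0, 0, 0], [0, 0, 0], [0, 0, 0], [0, 0, 0], [0, 0, 0], [0, 0, 0], [0, 0, 0]]' --hand '[1, 1, 1, 1, 1, 1, 1, 1, 1, 1]'

```text
clock: 6.02
eef_pos: [532.0, 32.7, 32.0]
eef_rot: [-3.142, -0.0, 1.733]
wrist_force: [-0.4, 1.1, -0.9]
finger_gap: 94.0
finger_force: 0.1
```

>>> move_arm --dp '[[0.7, -4, 0], [0.7, -4, 0], [0.7, -4, 0], [0.7, -4, 0], [0.7, -4, 0], [0.7, -4, 0], [0.7, -4, 0], [0.7, -4, 0], [0.7, -4, 0], [0.7, -4, 0]]' --rotation '[[0, 0, 0], [0, 0, 0], [0, 0, 0], [0, 0, 0], [0, 0, 0], [0, 0, 0], [0, 0, 0], [0, 0, 0], [0, 0, 0], [0, 0, 0]]' --hand '[1, 1, 1, 1, 1, 1, 1, 1, 1, 1]'

```text
clock: 7.28
eef_pos: [539.0, -7.3, 31.9]
eef_rot: [-3.142, -0.0, 1.733]
wrist_force: [-0.2, 0.0, -0.4]
finger_gap: 94.1
finger_force: 0.1
```

>>> move_arm --dp '[[0.7, -4, 0], [0.7, -4, 0], [0.7, -4, 0], [0.7, -4, 0], [0.7, -4, 0], [0.7, -4, 0], [0.6, -3.5, 0], [0.5, -3, 0], [0.3, -2, 0], [0.2, -1, 0]]' --rotation '[[0, 0, 0], [0, 0, 0], [0, 0, 0], [0, 0, 0], [0, 0, 0], [0, 0, 0], [0, 0, 0], [0, 0, 0], [0, 0, 0], [0, 0, 0]]' --hand '[1, 1, 1, 1, 1, 1, 1, 1, 1, 1]'

```text
clock: 8.52
eef_pos: [544.7, -40.6, 31.9]
eef_rot: [-3.142, -0.0, 1.733]
wrist_force: [1.0, -0.1, 0.2]
finger_gap: 94.4
finger_force: 0.0
```

Run:
```python
from h import *
c=snap('side','s4.png');s=manip.read_state();print(s['eef_pos'],s['wrist_force'],s['clock'])
b=cv2.imread('pics/s4.png')[160:250,290:400]
cv2.imwrite('pics/c4.png',cv2.resize(b,None,fx=6,fy=6,interpolation=cv2.INTER_CUBIC))
```

```text
[544.75674957 -40.67687664  31.94667095] [0.50874415 0.29488479 0.41676581] 8.575
```

View pics/c4.png

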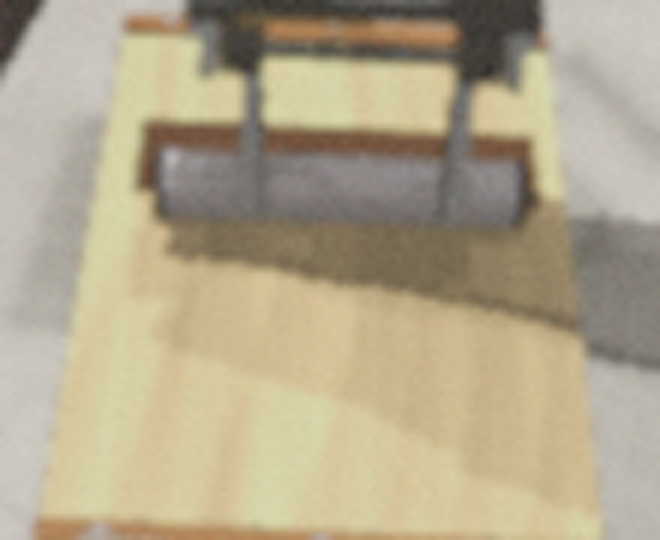

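Run:
```python
from h import *
c=camera('side')
P=[back(c,290+x/6,160+y/6,30)[:2] for x,y in [(162,183),(523,194)]]
m=np.array([562.9,-122.7]);l=np.array([-.159,.987])
print(P,np.linalg.norm(P[0]-P[1]),[(p-m)@l for p in P])
```

```text
[array([646.31299556, -49.65443283]), array([454.82769537, -86.99820455])] 195.09274069880385 [np.float64(58.833308505287405), np.float64(52.42116854755971)]
```

The tube is about 54 mm short of the strip's centre and parallel to it. I'll do the final push with a gentle slow-down.

>>> move_arm --dp '[[0.3, -2, 0], [0.5, -3, 0], [0.6, -4, 0], [0.6, -4, 0], [0.6, -4, 0], [0.6, -4, 0], [0.6, -4, 0], [0.6, -4, 0], [0.5, -3, 0], [0.5, -3, 0]]' --rotation '[[0, 0, 0], [0, 0, 0], [0, 0, 0], [0, 0, 0], [0, 0, 0], [0, 0, 0], [0, 0, 0], [0, 0, 0], [0, 0, 0], [0, 0, 0]]' --hand '[1, 1, 1, 1, 1, 1, 1, 1, 1, 1]'

```text
clock: 9.88
eef_pos: [550.2, -75.7, 31.9]
eef_rot: [-3.142, 0.0, 1.733]
wrist_force: [-0.3, -0.7, -1.0]
finger_gap: 94.2
finger_force: 0.1
```

>>> move_arm --dp '[[0.4, -2.5, 0], [0.4, -2.5, 0], [0.3, -2, 0], [0.3, -2, 0], [0.3, -2, 0], [0.3, -2, 0], [0.2, -1, 0], [0.2, -1, 0], [0, 0, 0], [0, 0, 0]]' --rotation '[[0, 0, 0], [0, 0, 0], [0, 0, 0], [0, 0, 0], [0, 0, 0], [0, 0, 0], [0, 0, 0], [0, 0, 0], [0, 0, 0], [0, 0, 0]]' --hand '[1, 1, 1, 1, 1, 1, 1, 1, 1, 1]'

```text
clock: 11.12
eef_pos: [552.5, -90.5, 32.0]
eef_rot: [3.142, -0.0, 1.733]
wrist_force: [-0.7, 0.6, -0.0]
finger_gap: 94.0
finger_force: 0.0
```

>>> move_arm --dp '[[-0.5, 3, 0], [-1, 6, 0], [-1.5, 10, 0], [-2, 12, 10], [-2, 14, 30], [0, 20, 40], [0, 30, 40], [-10, 50, 20], [-20, 55, 0], [-20, 55, 0]]' --rotation '[[0, 0, 0], [0, 0, 0], [0, 0, 0], [0, 0, 0], [0, 0, 0], [0, 0, 0], [0, 0, 0], [0, 0, 0], [0, 0, 0], [0, 0, 0]]' --hand '[1, 1, 1, 1, 1, 1, 1, 1, 1, 1]'

```text
clock: 12.38
eef_pos: [494.4, 166.6, 173.0]
eef_rot: [3.14, -0.0, 1.733]
wrist_force: [1.1, -0.1, 0.2]
finger_gap: 94.3
finger_force: 0.0
```

Run:
```python
from h import *
c=snap('top','t5.png');s=manip.read_state();print(s['eef_pos'],s['clock'])
im=cv2.imread('pics/t5.png')[145:270,250:440]
cv2.imwrite('pics/c5.png',cv2.resize(im,None,fx=4,fy=4,interpolation=cv2.INTER_CUBIC))
```

```text
[492.23300379 171.68259217 172.89164236] 12.425
```

View pics/c5.png

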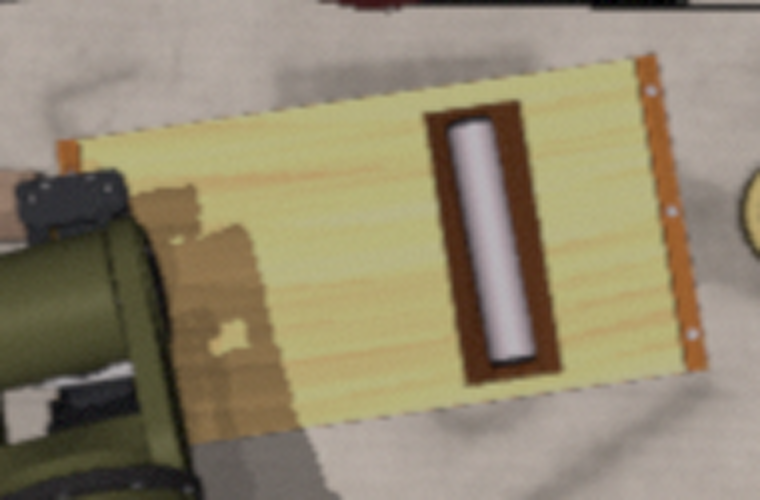

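The tube lies in the middle of the strip, with its ends at crop pixels (470,122) and (514,360) and strip edges about 45 px to either side. I'll let the arm settle and hand in.

>>> move_arm --dp '[[0, 0, 0], [0, 0, 0], [0, 0, 0], [0, 0, 0]]' --rotation '[[0, 0, 0], [0, 0, 0], [0, 0, 0], [0, 0, 0]]' --hand '[1, 1, 1, 1]'

```text
clock: 12.92
eef_pos: [495.8, 163.7, 171.9]
eef_rot: [-3.142, 0.0, 1.731]
wrist_force: [-0.7, 0.2, 0.3]
finger_gap: 93.8
finger_force: 0.0
```

Run:
```python
from h import *
a=cv2.imread('pics/t5.png').astype(int);b=camera('top')['image'][:,:,::-1].astype(int)
print(abs(a-b)[165:245,350:395].max(), abs(a-b)[165:245,350:395].mean())
print(manip.sign_off())
```

```text
11 1.4535185185185184
the job is handed in; nothing more can be done
None
```

I rolled the tube onto the dark strip, where it came to rest centred between the long edges, then took the hand clear without touching the block, tape roll or knob, and handed the job in at about 13 s.

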